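# Fetch the warmed oil bottle from the push-to-open cupboard

### The job

The oil has warmed enough: flip the switch bat over to its other side to turn the cupboard's heater off, then push the little cupboard's door in near its free edge (the hinges are at the end nearer the robot) so that its spring catch pops it ajar, let it come, and swing it wide open. Lift the tall capped bottle out of the rack on the inside of the door and set it down upright inside the oval steel dish (not the round one). Leave the door wide open and the short jar in its rack, and do not tip the bottle or disturb the other things on the shelf.

Things in the scene. Friction and masses are not known exactly. Their poses are not given: they have to be found in the camera images.
- door (a joint): Angle of the door (rad): 0 shut and held by its catch, stop at 1.75. Pushed in 4 to 9 mm at its free edge (2 to 5 N) and let go, it is sprung to about 0.35 rad, a gap of about 65 mm behind its free edge. From there the hinge is damped (about 2 N at the free edge for 1 rad/s) and it stays where it is left. Once sprung, the catch does not take again.
- hinge (a point): Point on the upright hinge axis, 210 mm up, level with the tops of door and cupboard. Fixed: +x points straight into the cupboard, +y along the shut door from free edge to hinge. The door's outer face passes through this axis, the panel is the 14 mm behind it; its free edge is 209 mm from the axis (towards -y when shut). Seen from above the opening door turns clockwise.
- door_push (a point): Good point to push: on the outer face, 190 mm from the hinge axis, 30 mm below the top, of the pale wooden door (209 mm wide, 14 mm thick, 14 to 210 mm above the shelf) of a fixed dark teak cupboard 210 mm wide, 120 deep, 210 high. Turns with the door: +x points at right angles into the door, +y from free edge to hinge.
- door_edge (a point): Middle of the door's thickness at the top corner of its free edge; axes as door_push.
- rack (a point): Middle of the floor (30 mm above the shelf) of the steel wire rack inside the door, 100 mm from the hinge axis, 27 mm behind the door's inner face. The rack spans 30 to 170 mm from the axis, to 55 mm behind the inner face; bars 20 and 45 mm above its floor, and one across, make two bays centred 35 mm either side along y. Axes as door_push, moves with the door.
- bottle_mid (a point): Centre, half-way up, of the tall glass bottle: 150 mm high, body 40 mm across up to 100 mm above the foot, then a shoulder; steel twist cap 30 mm across from 124 to 150 mm. 160 g. Starts in one of the rack's two bays; z is its upright axis. Best gripped by the cap, centred 62 mm above this point, fingers closing along the door's width.
- bottle_foot (a point): Centre of the bottle's underside.
- jar_mid (a point): Centre, half-way up, of the short glass jar with a steel lid, 66 mm high and 42 mm across, in the rack's other bay; it stays there.
- bat (a joint): Angle of the switch bat (rad): 0 = on (leans to the switch box's -x side), 0.84 = off (leans to the box's +x side); past 0.42 it snaps over by itself. About 1 N at the tip.
- bat_tip (a point): Rounded tip of the steel bat: 11 mm thick, stands 39.5 mm from its pivot.
- switch_top (a point): The bat's pivot, in the middle of the top of the fixed white switch box (90 x 70 mm, 45 mm high), 48 mm above the shelf. Its x axis runs along the box's length and is the direction in which the bat is to be pushed; the bat swings in the x-z plane.
- oval_floor (a point): Centre of the inner floor (5 mm above the shelf) of the loose oval steel dish, 124 x 80 mm outside with a 13 mm high rim, flat floor 108 x 64 mm inside the rim; its x axis is the long one. 250 g.
- round: Round steel dish, 96 mm across, 13 mm high, a bystander; origin under its centre.
- lota: Polished steel lota (pot), 116 mm across, 105 mm high, a bystander; origin under its centre.
- mug: Yellow plastic mug, 90 mm across, 95 mm high, with a handle at its +y side, a bystander; origin under its centre.
- tweezers: Steel tweezers about 100 mm long along x, lying flat, 7 mm high, a bystander.
- soapdish: Green soap holder 120 x 80 x 25 mm holding a cake of soap, a bystander; origin under its centre.
- brush: Brush lying on the shelf, a bystander.
- oiljar: Wide closed jar, 60 mm across, 90 mm high, a bystander; origin under its centre.
Not all that is in view belongs to the job. What is shaped like the part that bears oval_floor but black or blue is not meant.

How it is judged (in metres and radians):
On the way, in this order (a step that is already met when the one before it is completed fails the run):
1. the switch bat is flipped to off while the door is still shut (value of joint bat above 0.75 rad and value of joint door below 0.06 rad), for 0.1 s.
2. the door has been pushed, popped ajar by its spring and is not touched by the robot (value of joint door between 0.2 and 0.7 rad and contact force between the fingers and anything else below 0.1 N), for 0.2 s.
3. the door is swung wide open (value of joint door above 1.3 rad), for 0.1 s.
4. the bottle is lifted out of the rack (distance between bottle_mid and rack above 0.13 m and contact force between the fingers and bottle above 0.5 N), for 0.1 s.
5. the bottle is lowered into the oval dish while still held (foot less than 15 mm above its floor) (horizontal distance between bottle_foot and oval_floor below 0.045 m and z of bottle_foot in the frame of oval_floor below 0.015 m and contact force between the fingers and bottle above 0.5 N), for 0.1 s.
At the end, for the whole second after the job is handed in: The bottle stands upright (within 0.1 rad) at rest inside the oval dish, its foot on the dish's floor (within 4 mm) and within 40 mm of its centre lengthwise and 18 mm crosswise; the switch bat is off (above 0.75 rad), the door is open by more than 1.2 rad, the jar stands upright in its rack (x of bottle_foot in the frame of oval_floor between -0.04 and 0.04 m and y of bottle_foot in the frame of oval_floor between -0.018 and 0.018 m and z of bottle_foot in the frame of oval_floor below 0.004 m and angle between bottle_mid's own z axis and vertical below 0.1 rad and height (world z) of oval_floor below 0.009 m and linear speed of bottle below 0.02 m/s and value of joint door above 1.2 rad and value of joint bat above 0.75 rad and horizontal distance between jar_mid and rack below 0.055 m and height (world z) of jar_mid between 0.055 and 0.075 m and angle between jar_mid's own z axis and vertical below 0.2 rad); the robot touches nothing.
It fails at once if the bottle is tipped by more than 0.5 rad (angle between bottle_mid's own z axis and vertical above 0.5 rad).
It fails at once if a bystander (lota, mug, tweezers, soap holder, round dish, brush, wide jar) is moved by more than 30 mm (distance of any of lota, mug, tweezers, soapdish, round, brush, oiljar from where it was at the start of the episode above 0.03 m).
It also fails if it takes over 70 s, if anything falls off the work surface, if the arm or the gripper's body presses on something with over 40 N, if the wrist force passes 120 N, or if a joint passes its speed limit or range.

### The arm

A 6-joint arm with a two-finger parallel gripper is mounted at the origin on the work surface. World frame = base frame: x ahead of the robot, y to its left, z up, the work surface at z = 0. Lengths are in m, angles in degrees, forces in N, time in s.
With the tool pointing down it reaches from about 0.3 to 0.75 m from the base axis. Payload 8.5 kg.
Tool frame: the origin (TCP) lies on the centre line of the jaws, within the pads' length; the fingertips stand 19 mm ahead of it and the grasp point (between the pads) is the TCP (env.tcp_to_tips is the z of the fingertips in the tool frame, in m); z points along the fingers, y is the line along which they close (so a half turn about z gives the same grasp; the last joint's range is limited). The gripper opens to 85 mm and grips with 20 to 120 N. Pads are 22 mm wide; open, the fingers measure 114 mm over their backs; the gripper's body (76 mm by 85 mm) begins 54 mm behind the grasp point. The pads swing forward as they close: fully open they stand 13 mm farther back than shut.
Start: joints at [56.247, 21.807, 74.336, -0, 83.858, -12.336], TCP at [0.201, 0.512, 0.25] pointing down, gripper open.
Joint ranges: [-178.18, 178.18], [-50.72, 133.34], [12.68, 142.11], [-81.47, 261.47], [9.98, 163.14], [-165.26, 165.26]. Speed limits (degrees/s): [136.94, 136.94, 180, 180, 180, 180].

### API

Orientations are given as a 3x3 rotation matrix whose columns are the frame's x, y, z axes.
In Python, from rig import env gives the robot as it stands.
- The arm moves only by the tool servo_tool, never from a script. Its argument "steps" is a list of rows, each an object of numbers: "tx", "ty", "tz": the shift along the world's x, y, z in cm; "yaw": the turn about the world's z in degrees; "claw": the finger opening in cm, from 0 to 8.54. In form: [{"tx": .., "ty": .., "tz": .., "yaw": .., "claw": ..}, ...]. A call has 1 to 20 rows; each row shifts and turns the commanded pose from where the row before left it; what a row does not reach is not made up. A row lasts 1/10 s, in which the tool goes at most 50 mm and 8.59 degrees, less where a joint would pass 70% of its speed; a pose out of reach is approached as far as the arm can. A call with a gripper value outside its range is refused whole. The fingers move at their own pace and stop on an object; "newtons" is the grip in N (left out, the last holds). Time passes only in rows, so rows that do not move let the fingers close. It gives the time, the measured TCP pose, the force, the opening and the grip force at its end, in the units of the state.
- env.observe(): the state, without advancing time (a new reading comes with each control period).
- env.get_image(name): name is "side" or "top" or "wrist"; returns (picture, depth): 420x560x3 uint8, red, green, blue; 420x560 float32, m along the optical axis (not along the pixel's ray), 0 where there is no reading.
- env.camera_model(name): a dict with "fovy" (degrees; the focal length in pixels is half the picture's height over the tangent of half this angle, whatever the lens; pixels are square), "cx", "cy" (the principal point, pixels), "T" (4x4, takes a point from camera to world coordinates). Camera axes: x right, y down, z forward; pixel columns grow to the right and rows downward; lengths in m; the calibration is good to about 2 mm. A picture is of the moment at which its call begins: read the wrist's pose just before it. camera_model takes no time and is no camera call; for the wrist camera it gives the pose at the moment of the call.
- env.close_job(): hands the job in; it is judged then, once.
The state is a dict: "time_s": time; "q": joint angles; "qvel": joint speeds; "joint_efforts": joint torques, N m; "position": TCP position; "tool_rot": TCP orientation; "ft_force": force on the tool from outside, world axes, zero at the start; "wrist_torque": the same for the moment, N m; "grip_width": finger opening in m; "gripper_force": force on a finger pad.
Only numpy, scipy, OpenCV 4.12 (cv2) and the standard library are available. Lean on these libraries where they do the work, as an engineer would, in place of code of your own. Each camera call takes 0.05 s, during which the arm holds its last target. There are 200 camera calls.

## Working session

There is one attempt and no reset: what is moved stays moved. The work goes in short steps, Python scripts to look and compute and a tool call to move; the robot and the scene stay as the last step left them, time stands still between calls to the robot, and variables do not carry over. Pictures are saved under pics/ and viewed, at most 12 in all, crops included, and the job is handed in when it is done.

Besides the shell and the picture viewer there is one more tool, called after "Request:" as name([rows], argument=value, ...), one row to a line, values as JSON. servo_tool: Moves the arm, as the interface text tells. Its arguments: {"type":"object","properties":{"steps":{"type":"array"},"newtons":{"type":"number"}},"required":["steps"]}

```bash
ls; mkdir -p pics; cat > h.py <<'E'
import numpy as np, cv2
from rig import env
def shot(n):
    m=env.camera_model(n); im,d=env.get_image(n); return im,d,m
def cloud(d,m):
    H,W=d.shape; f=H/2/np.tan(np.radians(m["fovy"])/2)
    v,u=np.mgrid[:H,:W]; P=np.stack([(u-m["cx"])/f*d,(v-m["cy"])/f*d,d],-1)
    T=np.array(m["T"]); return P@T[:3,:3].T+T[:3,3]
def save(n,im): cv2.imwrite("pics/"+n+".png",cv2.cvtColor(im,cv2.COLOR_RGB2BGR))
def proj(p,m,H=420):
    T=np.array(m["T"]); q=(np.asarray(p)-T[:3,3])@T[:3,:3]; f=H/2/np.tan(np.radians(m["fovy"])/2)
    return q[...,:2]/q[...,2:]*f+[m["cx"],m["cy"]]
E
python3 - <<'E'
from h import *
for n in("top","side"):
    im,d,m=shot(n); save(n+"0",im); np.savez(n+"0.npz",im=im,P=cloud(d,m),d=d)
    print(n,m["fovy"],m["cx"],m["cy"],np.round(m["T"],3).tolist())
print(env.observe())
E
```

```text
pics
top 42.442573423093386 286.38438922669883 217.03098373650164 [[-0.018, -0.993, 0.118, 0.333], [-1.0, 0.02, 0.022, -0.126], [-0.025, -0.118, -0.993, 1.591], [0.0, 0.0, 0.0, 1.0]]
side 51.27785410460307 281.7062667172383 210.5938504038166 [[0.822, -0.283, 0.495, -0.012], [-0.57, -0.421, 0.706, -0.871], [0.009, -0.862, -0.507, 0.689], [0.0, 0.0, 0.0, 1.0]]
{'time_s': 0.1, 'q': array([ 5.62481179e+01,  2.18372595e+01,  7.43788180e+01,  1.56555747e-03,
        8.38574121e+01, -1.23349361e+01]), 'qvel': array([ 0.02124009, -0.0837444 , -0.11737988, -0.10238382,  0.04955116,
        0.01103156]), 'joint_efforts': array([ 3.69362926e-03, -4.49218190e+01, -2.31653291e+01, -1.50590931e-04,
        3.64517269e-03,  2.53329654e-05]), 'position': array([0.20069099, 0.51182962, 0.24978166]), 'tool_rot': array([[-9.30946674e-01,  3.65154419e-01, -7.35217521e-04],
       [ 3.65155036e-01,  9.30946129e-01, -1.05135517e-03],
       [ 3.00540917e-04, -1.24722398e-03, -9.99999177e-01]]), 'ft_force': array([0.30008824, 0.24701903, 0.31993167]), 'wrist_torque': array([-0.02181611, -0.03844344,  0.05510901]), 'gripper_force': 0.0, 'grip_width': 0.08530232901512155}
```

View pics/top0.png

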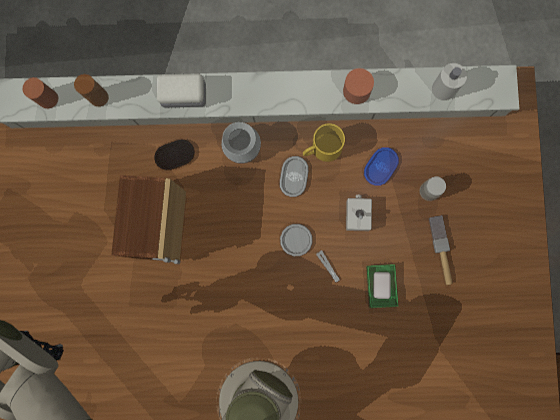

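View pics/side0.png

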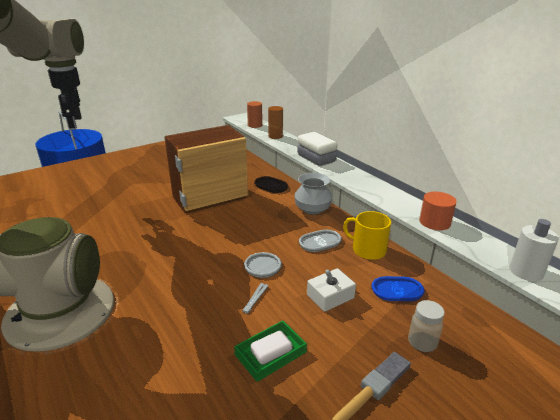

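Top view: robot base at (258,400). The cupboard is at (150,220), with its pale door on the right side (170,220) and hinges at (178,262). Oval candidates are steel (294,177), black (175,154) and blue (382,167). The steel one fits the description, since the round steel dish is at (297,240). The switch is at (359,213).

```bash
cat > m.py <<'E'
from h import *
D=np.load("top0.npz"); im,P=D["im"],D["P"]
for (u,v) in[(294,177),(297,240),(359,213),(359,200),(150,220),(175,220),(240,142),(325,150)]: print((u,v),np.round(P[v,u],3))
def rect(mask,name):
    n,l,s,c=cv2.connectedComponentsWithStats(mask.astype(np.uint8))
    i=1+np.argmax(s[1:,4]); q=P[l==i][:,:2].astype(np.float32)
    r=cv2.minAreaRect(q*1000); print(name,s[i,4],np.round(r[0]),np.round(r[1]),round(r[2],1),"z",np.round(np.median(P[l==i][:,2]),4)); return l==i
X,Y,Z=P[...,0],P[...,1],P[...,2]
def box(u0,u1,v0,v1):
    b=np.zeros(Z.shape,bool); b[v0:v1,u0:u1]=1; return b
rect((abs(Z-.21)<.008)&box(100,195,165,275),"cupboard+door top")
hsv=cv2.cvtColor(im,cv2.COLOR_RGB2HSV)
rect((abs(Z-.048)<.006)&box(335,385,185,240),"switch top")
rect((Z>.057)&box(335,385,185,240),"bat")
rect((Z>.004)&(Z<.02)&box(270,318,148,205)&(hsv[...,1]<80),"oval")
rect((Z>.004)&(Z<.02)&box(270,318,218,262)&(hsv[...,1]<80),"round")
rect((Z>.003)&(Z<.02)&box(312,345,245,285)&(hsv[...,1]<80),"tweez")
rect((Z>.03)&box(215,265,115,170),"lota")
rect((Z>.03)&box(300,350,115,165),"mug")
a=cv2.resize(im[150:270,105:205],None,fx=4,fy=4,interpolation=cv2.INTER_CUBIC)
b=cv2.resize(im[150:270,275:375],None,fx=4,fy=4,interpolation=cv2.INTER_CUBIC)
save("crop1",np.hstack([a,b]))
E
python3 m.py
```

```text
(294, 177) [ 0.642 -0.115  0.004]
(297, 240) [ 0.453 -0.121  0.006]
(359, 213) [ 0.524 -0.3    0.051]
(359, 200) [ 0.563 -0.302  0.039]
(150, 220) [0.497 0.258 0.209]
(175, 220) [0.507 0.215 0.113]
(240, 142) [0.752 0.045 0.006]
(325, 150) [ 0.723 -0.21  -0.   ]
cupboard+door top 4084 [507. 282.] [138. 211.] 84.8 z 0.2082
switch top 476 [ 522. -300.] [69. 88.] 88.2 z 0.0451
bat 19 [ 511. -301.] [ 9. 16.] 73.5 z 0.0786
oval 466 [ 642. -115.] [ 79. 122.] 79.5 z 0.0083
round 509 [ 453. -118.] [91. 92.] 44.4 z 0.0079
tweez 135 [ 375. -209.] [102.  19.] 33.1 z 0.0062
lota 902 [550. -10.] [480. 114.] 14.6 z 0.0917
mug 515 [ 564. -150.] [105. 452.] 71.0 z 0.0738
```

View pics/crop1.png

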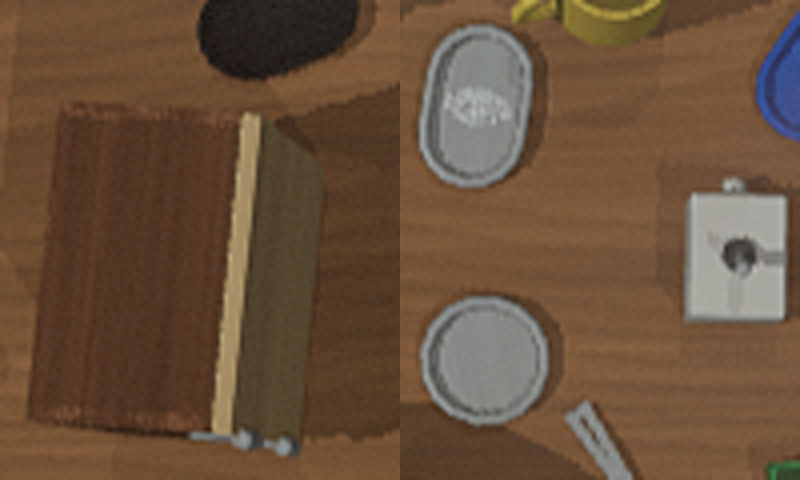

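Crop 1: steel oval at (475,105) in the crop is confirmed as the only steel oval. The bat's tip leans to −x (down in the picture) from the pivot at (740,250). I'll go to the switch with the fingers shut.

Request:
servo_tool([
  {"tz":5,"claw":0},
  {"tx":1.3,"ty":-4.27,"yaw":1.13},
  {"tx":1.3,"ty":-4.27,"yaw":1.13},
  {"tx":1.3,"ty":-4.27,"yaw":1.13},
  {"tx":1.3,"ty":-4.27,"yaw":1.13},
  {"tx":1.3,"ty":-4.27,"yaw":1.13},
  {"tx":1.3,"ty":-4.27,"yaw":1.13},
  {"tx":1.3,"ty":-4.27,"yaw":1.13},
  {"tx":1.3,"ty":-4.27,"yaw":1.13},
  {"tx":1.3,"ty":-4.27,"yaw":1.13},
  {"tx":1.3,"ty":-4.27,"yaw":1.13},
  {"tx":1.3,"ty":-4.27,"yaw":1.13},
  {"tx":1.3,"ty":-4.27,"yaw":1.13},
  {"tx":1.3,"ty":-4.27,"yaw":1.13},
  {"tx":1.3,"ty":-4.27,"yaw":1.13},
  {"tx":1.3,"ty":-4.27,"yaw":1.13},
  {"tx":1.3,"ty":-4.27,"yaw":1.13},
  {"tx":1.3,"ty":-4.27,"yaw":1.13},
  {"tx":1.3,"ty":-4.27,"yaw":1.13},
  {"tx":1.3,"ty":-4.27,"yaw":1.13},
])

```text
invalid input at $.steps[0]: expected keys tx, ty, tz, yaw, claw
```

Request:
servo_tool([
  {"tx":0,"ty":0,"tz":5,"yaw":0,"claw":0},
  {"tx":1.3,"ty":-4.27,"tz":0,"yaw":1.13,"claw":0},
  {"tx":1.3,"ty":-4.27,"tz":0,"yaw":1.13,"claw":0},
  {"tx":1.3,"ty":-4.27,"tz":0,"yaw":1.13,"claw":0},
  {"tx":1.3,"ty":-4.27,"tz":0,"yaw":1.13,"claw":0},
  {"tx":1.3,"ty":-4.27,"tz":0,"yaw":1.13,"claw":0},
  {"tx":1.3,"ty":-4.27,"tz":0,"yaw":1.13,"claw":0},
  {"tx":1.3,"ty":-4.27,"tz":0,"yaw":1.13,"claw":0},
  {"tx":1.3,"ty":-4.27,"tz":0,"yaw":1.13,"claw":0},
  {"tx":1.3,"ty":-4.27,"tz":0,"yaw":1.13,"claw":0},
  {"tx":1.3,"ty":-4.27,"tz":0,"yaw":1.13,"claw":0},
  {"tx":1.3,"ty":-4.27,"tz":0,"yaw":1.13,"claw":0},
  {"tx":1.3,"ty":-4.27,"tz":0,"yaw":1.13,"claw":0},
  {"tx":1.3,"ty":-4.27,"tz":0,"yaw":1.13,"claw":0},
  {"tx":1.3,"ty":-4.27,"tz":0,"yaw":1.13,"claw":0},
  {"tx":1.3,"ty":-4.27,"tz":0,"yaw":1.13,"claw":0},
  {"tx":1.3,"ty":-4.27,"tz":0,"yaw":1.13,"claw":0},
  {"tx":1.3,"ty":-4.27,"tz":0,"yaw":1.13,"claw":0},
  {"tx":1.3,"ty":-4.27,"tz":0,"yaw":1.13,"claw":0},
  {"tx":1.3,"ty":-4.27,"tz":0,"yaw":1.13,"claw":0},
])

```text
time_s: 2.1
position: [0.4479, -0.3011, 0.2999]
tool_rot: [[-1.0, -0.001, -0.001], [-0.001, 1.0, 0.001], [0.001, 0.001, -1.0]]
ft_force: [0.3, -0.3, -0.5]
grip_width: -0.0
gripper_force: 0.0
```

Request:
servo_tool([
  {"tx":0,"ty":0,"tz":-4.2,"yaw":0,"claw":0},
  {"tx":0,"ty":0,"tz":-4.2,"yaw":0,"claw":0},
  {"tx":0,"ty":0,"tz":-4.2,"yaw":0,"claw":0},
  {"tx":0,"ty":0,"tz":-4.2,"yaw":0,"claw":0},
  {"tx":0,"ty":0,"tz":-4.2,"yaw":0,"claw":0},
  {"tx":0,"ty":0,"tz":0,"yaw":0,"claw":0},
  {"tx":1.5,"ty":0,"tz":0,"yaw":0,"claw":0},
  {"tx":1.5,"ty":0,"tz":0,"yaw":0,"claw":0},
  {"tx":1,"ty":0,"tz":0,"yaw":0,"claw":0},
  {"tx":1,"ty":0,"tz":0,"yaw":0,"claw":0},
  {"tx":1,"ty":0,"tz":0,"yaw":0,"claw":0},
  {"tx":1,"ty":0,"tz":0,"yaw":0,"claw":0},
  {"tx":0.5,"ty":0,"tz":0,"yaw":0,"claw":0},
  {"tx":0,"ty":0,"tz":0,"yaw":0,"claw":0},
  {"tx":-3,"ty":0,"tz":0,"yaw":0,"claw":0},
  {"tx":-3,"ty":0,"tz":0,"yaw":0,"claw":0},
  {"tx":0,"ty":0,"tz":4.5,"yaw":0,"claw":0},
  {"tx":0,"ty":0,"tz":4.5,"yaw":0,"claw":0},
  {"tx":0,"ty":0,"tz":4.5,"yaw":0,"claw":0},
  {"tx":0,"ty":0,"tz":4.5,"yaw":0,"claw":0},
])

```text
time_s: 4.1
position: [0.4625, -0.299, 0.2723]
tool_rot: [[-1.0, -0.001, 0.001], [-0.001, 1.0, 0.0], [-0.001, 0.0, -1.0]]
ft_force: [0.0, 0.6, -0.1]
grip_width: 0.0002
gripper_force: 0.0
```

```bash
python3 - <<'E'
from h import *
im,d,m=shot("top"); P=cloud(d,m); 
Z=P[...,2]; b=np.zeros(Z.shape,bool); b[190:240,340:380]=1
q=P[b&(Z>.057)&(Z<.1)]; print(len(q),np.round(q.mean(0),3) if len(q) else 0)
im2,_,m2=shot("side")
u,v=np.int32(proj([.522,-.3,.06],m)); A=im[max(0,v-45):v+45,u-45:u+45]
u,v=np.int32(proj([.522,-.3,.06],m2)); B=im2[v-45:v+45,u-45:u+45]
save("crop2",np.hstack([cv2.resize(x,(400,400)) for x in(A,B)]))
E
```

```text
1 [ 0.522 -0.301  0.062]
```

View pics/crop2.png

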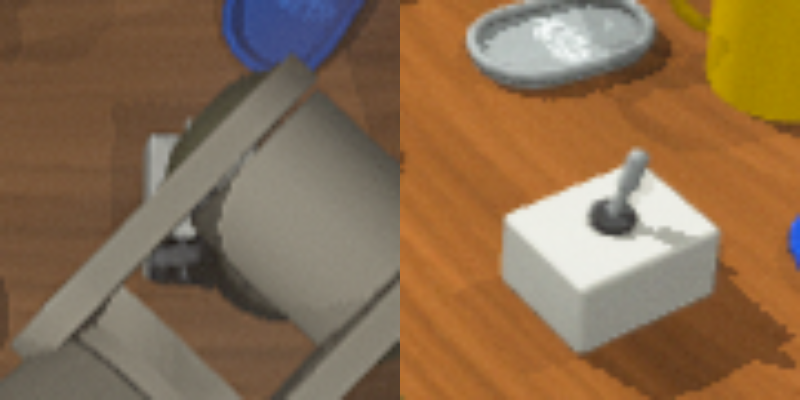

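Right half: seen from the side, the bat at (635,155) now leans to +x, so it's off. Next I approach the door push point, estimated at (0.585, 0.208, 0.18).

Request:
servo_tool([
  {"tx":1.23,"ty":4.29,"tz":0,"yaw":0,"claw":0},
  {"tx":1.23,"ty":4.29,"tz":0,"yaw":0,"claw":0},
  {"tx":1.23,"ty":4.29,"tz":0,"yaw":0,"claw":0},
  {"tx":1.23,"ty":4.29,"tz":0,"yaw":0,"claw":0},
  {"tx":1.23,"ty":4.29,"tz":0,"yaw":0,"claw":0},
  {"tx":1.23,"ty":4.29,"tz":0,"yaw":0,"claw":0},
  {"tx":1.23,"ty":4.29,"tz":0,"yaw":0,"claw":0},
  {"tx":1.23,"ty":4.29,"tz":0,"yaw":0,"claw":0},
  {"tx":1.23,"ty":4.29,"tz":0,"yaw":0,"claw":0},
  {"tx":1.23,"ty":4.29,"tz":0,"yaw":-5,"claw":0},
  {"tx":0,"ty":0,"tz":-3,"yaw":0,"claw":0},
  {"tx":0,"ty":0,"tz":-3,"yaw":0,"claw":0},
  {"tx":0,"ty":0,"tz":-3,"yaw":0,"claw":0},
  {"tx":0,"ty":2,"tz":0,"yaw":0,"claw":0},
  {"tx":0,"ty":2,"tz":0,"yaw":0,"claw":0},
  {"tx":0,"ty":1,"tz":0,"yaw":0,"claw":0},
  {"tx":0,"ty":0,"tz":0,"yaw":0,"claw":0},
])

```text
time_s: 5.9
position: [0.5856, 0.1805, 0.1799]
tool_rot: [[-0.996, 0.085, -0.0], [0.085, 0.996, -0.0], [0.0, -0.0, -1.0]]
ft_force: [-0.0, -0.8, -0.1]
grip_width: -0.0003
gripper_force: 0.0
```

Request:
servo_tool([
  {"tx":0,"ty":0.5,"tz":0,"yaw":0,"claw":0},
  {"tx":0,"ty":0.4,"tz":0,"yaw":0,"claw":0},
  {"tx":0,"ty":0.3,"tz":0,"yaw":0,"claw":0},
  {"tx":0,"ty":0,"tz":0,"yaw":0,"claw":0},
  {"tx":0,"ty":0,"tz":0,"yaw":0,"claw":0},
])

```text
time_s: 6.4
position: [0.5873, 0.188, 0.1824]
tool_rot: [[-0.996, 0.089, 0.004], [0.089, 0.996, -0.005], [-0.005, -0.005, -1.0]]
ft_force: [0.2, -18.6, 11.1]
grip_width: -0.0002
gripper_force: 0.0
```

Request:
servo_tool([
  {"tx":0,"ty":-4,"tz":0,"yaw":0,"claw":0},
  {"tx":0,"ty":-5,"tz":0,"yaw":0,"claw":0},
  {"tx":0,"ty":-5,"tz":0,"yaw":0,"claw":0},
  {"tx":0,"ty":0,"tz":0,"yaw":0,"claw":0},
  {"tx":0,"ty":0,"tz":0,"yaw":0,"claw":0},
  {"tx":0,"ty":0,"tz":0,"yaw":0,"claw":0},
  {"tx":0,"ty":0,"tz":0,"yaw":0,"claw":0},
])

```text
time_s: 7.1
position: [0.5858, 0.0529, 0.1803]
tool_rot: [[-0.996, 0.085, 0.0], [0.085, 0.996, 0.0], [-0.0, 0.0, -1.0]]
ft_force: [0.3, -0.3, -0.2]
grip_width: -0.0002
gripper_force: 0.0
```

```bash
python3 - <<'E'
from h import *
im,d,m=shot("side"); save("s2",im); np.savez("s2.npz",P=cloud(d,m),im=im)
im,d,m=shot("top"); save("t2",im); np.savez("t2.npz",P=cloud(d,m),im=im)
print(env.observe()["position"],env.observe()["ft_force"])
E
```

```text
[0.58575502 0.05274377 0.18032714] [-0.5213194  -0.20788632 -0.29438128]
```

View pics/s2.png

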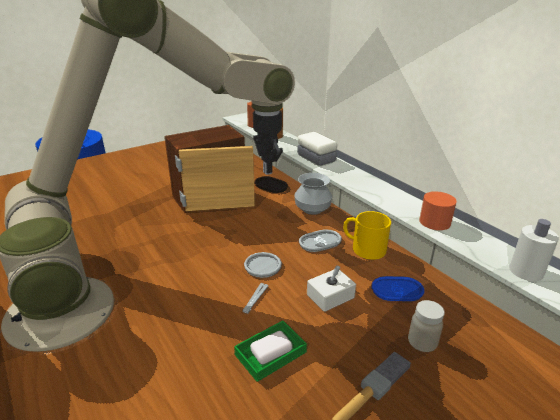

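The side view shows the door ajar, its outer face at (218,180), and the bat still off at (340,272). I'll measure the door line next.

```bash
python3 - <<'E'
from h import *
D=np.load("s2.npz"); P=D["P"]; im=D["im"]; hsv=cv2.cvtColor(im,cv2.COLOR_RGB2HSV)
b=np.zeros(im.shape[:2],bool); b[145:212,180:258]=1
q=P[b&(P[...,2]>.05)&(P[...,2]<.2)&(hsv[...,2]>110)]
q=q[(q[:,0]>.35)&(q[:,0]<.63)&(q[:,1]<.24)]
vx,vy,x0,y0=cv2.fitLine(q[:,:2].astype(np.float32),cv2.DIST_HUBER,0,.001,.001).ravel()
s=(q[:,0]-x0)*vx+(q[:,1]-y0)*vy
print(len(q),"angle",np.arctan2(vy,vx),"line",x0,y0,"ends",[np.round([x0+vx*t,y0+vy*t],3) for t in np.percentile(s,[.5,99.5])])
D=np.load("top0.npz"); P=D["P"];im=D["im"];hsv=cv2.cvtColor(im,cv2.COLOR_RGB2HSV)
b=np.zeros(im.shape[:2],bool); b[170:268,150:192]=1
print("top strip")
for v in (185,200,215,230,245,255):
    r=[u for u in range(150,192) if abs(P[v,u,2]-.21)<.012]; pale=[u for u in r if hsv[v,u,2]>120]
    print(v,np.round(P[v,r[-1]],3),np.round(P[v,pale[0]],3) if pale else None, np.round(P[v,r[0]],3))
D=np.load("t2.npz"); P=D["P"];b[:]=0;b[165:275,100:230]=1;hsv=cv2.cvtColor(D["im"],cv2.COLOR_RGB2HSV)
q=P[b&(abs(P[...,2]-.21)<.006)&(P[...,1]<.235)&(P[...,0]<.62)&(hsv[...,2]>120)]
r=cv2.minAreaRect(q[:,:2].astype(np.float32)*1000); print(len(q),r,np.round(cv2.boxPoints(r)))
E
```

```text
3297 angle -0.45134002 line 0.49547768 0.18213424 ends [array([0.403, 0.227]), array([0.588, 0.137])]
top strip
185 [0.589 0.208 0.204] [0.589 0.22  0.208] [0.59  0.26  0.205]
200 [0.55  0.211 0.201] [0.549 0.225 0.206] [0.55  0.259 0.207]
215 [0.51  0.216 0.201] [0.51  0.228 0.204] [0.51  0.258 0.209]
230 [0.471 0.219 0.199] [0.471 0.232 0.207] [0.471 0.258 0.209]
245 [0.432 0.221 0.208] [0.432 0.234 0.208] [0.432 0.256 0.213]
255 [0.407 0.226 0.2  ] [0.406 0.237 0.206] [0.407 0.258 0.206]
180 ((452.3617248535156, 206.00042724609375), (13.649417877197266, 114.74202728271484), 64.28820037841797) [[398. 225.]
 [501. 175.]
 [507. 187.]
 [404. 237.]]
```

View pics/t2.png

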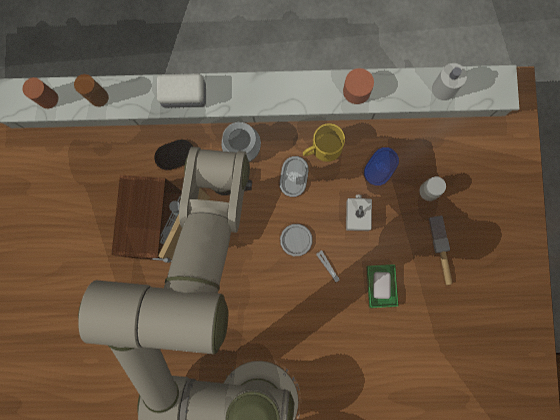

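Top view: the door strip runs from the hinge at (158,258) to the arm near (185,212), with glass items visible in the gap at (172,212). The line fit gives the hinge at (0.397, 0.226) and the door at θ≈0.36, which matches the expected angle. I'll hook the inner face with only the tips, TCP z about 0.214.

Request:
servo_tool([
  {"tx":0,"ty":0,"tz":4,"yaw":0,"claw":0},
  {"tx":0,"ty":0,"tz":4,"yaw":0,"claw":0},
  {"tx":-0.1,"ty":4,"tz":0,"yaw":0,"claw":0},
  {"tx":-0.1,"ty":4,"tz":0,"yaw":0,"claw":0},
  {"tx":0,"ty":4.1,"tz":0,"yaw":0,"claw":0},
  {"tx":0,"ty":0,"tz":0,"yaw":0,"claw":0},
  {"tx":0,"ty":0,"tz":-2.5,"yaw":0,"claw":0},
  {"tx":0,"ty":0,"tz":-2.1,"yaw":0,"claw":0},
  {"tx":0,"ty":0,"tz":0,"yaw":0,"claw":0},
])

```text
time_s: 8.1
position: [0.5826, 0.1728, 0.2116]
tool_rot: [[-0.996, 0.086, -0.006], [0.086, 0.996, -0.001], [0.006, -0.001, -1.0]]
ft_force: [0.2, -0.6, 0.0]
grip_width: -0.0001
gripper_force: 0.0
```

```bash
python3 - <<'E'
from h import *
o=env.observe(); p=o["position"]; print(np.round(p,4),o["ft_force"])
H=np.array([.397,.226]); prev=p[:2]
for i in range(1,19):
    t=i/18; a=-.451+t*(-1.69+.451); off=.030+t*(-.005)
    w=H+.19*np.array([np.cos(a),np.sin(a)])+off*np.array([-np.sin(a),np.cos(a)])
    print(np.round((w-prev)*100,1)); prev=prev+np.round((w-prev)*100,1)/100
E
```

```text
[0.5826 0.1728 0.2116] [ 0.16962012 -0.63460492  0.00954389]
[-0.6 -1.5]
[-0.5 -1.3]
[-0.6 -1.2]
[-0.7 -1.1]
[-0.8 -1.1]
[-0.9 -1.1]
[-0.9 -1. ]
[-1.  -0.9]
[-1.  -0.8]
[-1.1 -0.8]
[-1.2 -0.7]
[-1.2 -0.6]
[-1.3 -0.5]
[-1.2 -0.4]
[-1.3 -0.4]
[-1.4 -0.2]
[-1.3 -0.2]
[-1.3 -0. ]
```

Request:
servo_tool([
  {"tx":-0.3,"ty":-0.7,"tz":0,"yaw":0,"claw":0},
  {"tx":-0.3,"ty":-0.8,"tz":0,"yaw":0,"claw":0},
  {"tx":-0.5,"ty":-1.3,"tz":0,"yaw":0,"claw":0},
  {"tx":-0.6,"ty":-1.2,"tz":0,"yaw":0,"claw":0},
  {"tx":-0.7,"ty":-1.1,"tz":0,"yaw":0,"claw":0},
  {"tx":-0.8,"ty":-1.1,"tz":0,"yaw":0,"claw":0},
  {"tx":-0.9,"ty":-1.1,"tz":0,"yaw":0,"claw":0},
  {"tx":-0.9,"ty":-1.0,"tz":0,"yaw":0,"claw":0},
  {"tx":-1.0,"ty":-0.9,"tz":0,"yaw":0,"claw":0},
  {"tx":-1.0,"ty":-0.8,"tz":0,"yaw":0,"claw":0},
  {"tx":-1.1,"ty":-0.8,"tz":0,"yaw":0,"claw":0},
  {"tx":-1.2,"ty":-0.7,"tz":0,"yaw":0,"claw":0},
  {"tx":-1.2,"ty":-0.6,"tz":0,"yaw":0,"claw":0},
  {"tx":-1.3,"ty":-0.5,"tz":0,"yaw":0,"claw":0},
  {"tx":-1.2,"ty":-0.4,"tz":0,"yaw":0,"claw":0},
  {"tx":-1.3,"ty":-0.4,"tz":0,"yaw":0,"claw":0},
  {"tx":-1.2,"ty":-0.2,"tz":0,"yaw":0,"claw":0},
  {"tx":-1.0,"ty":-0.1,"tz":0,"yaw":0,"claw":0},
  {"tx":-0.7,"ty":0,"tz":0,"yaw":0,"claw":0},
  {"tx":-0.6,"ty":0,"tz":0,"yaw":0,"claw":0},
])

```text
time_s: 10.1
position: [0.4053, 0.0356, 0.2144]
tool_rot: [[-0.996, 0.086, 0.0], [0.086, 0.996, -0.0], [-0.0, -0.0, -1.0]]
ft_force: [1.0, -0.1, 0.2]
grip_width: -0.0002
gripper_force: 0.4
```

Request:
servo_tool([
  {"tx":0,"ty":0,"tz":0,"yaw":0,"claw":0},
  {"tx":0,"ty":0,"tz":0,"yaw":0,"claw":0},
  {"tx":1,"ty":0,"tz":0,"yaw":0,"claw":0},
  {"tx":0,"ty":0,"tz":4,"yaw":0,"claw":0},
  {"tx":0,"ty":0,"tz":4,"yaw":0,"claw":0},
  {"tx":0,"ty":0,"tz":4,"yaw":0,"claw":0},
  {"tx":0,"ty":-4,"tz":0,"yaw":0,"claw":0},
  {"tx":0,"ty":-4,"tz":0,"yaw":0,"claw":0},
  {"tx":0,"ty":-4,"tz":0,"yaw":0,"claw":0},
  {"tx":0,"ty":-4,"tz":0,"yaw":0,"claw":0},
  {"tx":0,"ty":-4,"tz":0,"yaw":0,"claw":8},
  {"tx":0,"ty":-4,"tz":0,"yaw":0,"claw":8},
  {"tx":0,"ty":0,"tz":0,"yaw":0,"claw":8},
])

```text
time_s: 11.4
position: [0.4164, -0.2085, 0.3334]
tool_rot: [[-0.996, 0.091, -0.001], [0.091, 0.996, -0.0], [0.001, -0.0, -1.0]]
ft_force: [-1.2, 0.8, -0.7]
grip_width: 0.0433
gripper_force: 0.0
```

```bash
python3 - <<'E'
from h import *
im,d,m=shot("top"); save("t3",im); np.savez("t3.npz",P=cloud(d,m),im=im)
im2,d,m=shot("side"); save("s3",im2); np.savez("s3.npz",P=cloud(d,m),im=im2)
save("c3",np.hstack([cv2.resize(im[110:285,100:320],(400,318)),cv2.resize(im2[120:295,130:350],(400,318))]))
E
```

```text
(no output)
```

View pics/c3.png

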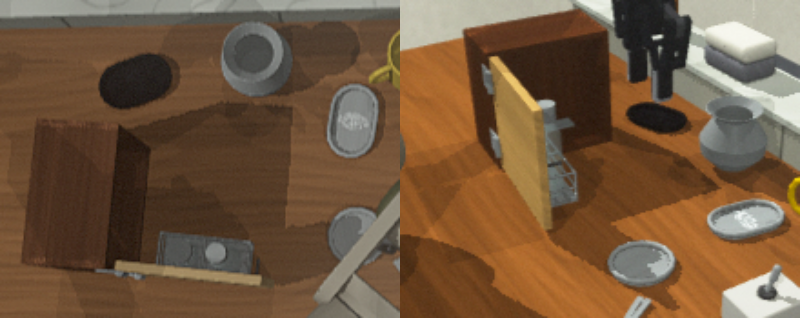

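```bash
python3 - <<'E'
from h import *
D=np.load("t3.npz"); P=D["P"];Z=P[...,2];hsv=cv2.cvtColor(D["im"],cv2.COLOR_RGB2HSV)
b=np.zeros(Z.shape,bool); b[225:275,160:250]=1
q=P[b&(abs(Z-.208)<.008)&(hsv[...,2]>100)&(P[...,1]<.22)]
r=cv2.minAreaRect(q[:,:2].astype(np.float32)*1000); print("door",len(q),r,np.round(cv2.boxPoints(r)).tolist())
for lo,hi in((.16,.195),(.08,.11)):
    mk=b&(Z>lo)&(Z<hi)&(P[...,0]>.40)
    n,l,s,c=cv2.connectedComponentsWithStats(mk.astype(np.uint8))
    for i in range(1,n):
        if s[i,4]>8:
            q=P[l==i]; (x,y),rr=cv2.minEnclosingCircle(q[:,:2].astype(np.float32)*1000); print(lo,s[i,4],c[i],round(x),round(y),round(rr),np.median(q[:,2]),np.round(q.mean(0),3))
D=np.load("s3.npz"); P=D["P"];Z=P[...,2]; 
q=P[(Z>.155)&(Z<.195)&(P[...,0]>.41)&(P[...,0]<.5)&(P[...,1]>.03)&(P[...,1]<.19)]
print("side",len(q),np.round(np.percentile(q,[2,50,98],axis=0),3))
im=np.load("t3.npz")["im"]; save("c4",cv2.resize(im[225:275,160:250],(720,400),interpolation=cv2.INTER_CUBIC))
E
```

```text
door 430 ((390.80389404296875, 119.02910614013672), (204.28529357910156, 14.028748512268066), 82.93842315673828) [[371.0, 19.0], [385.0, 17.0], [410.0, 220.0], [396.0, 221.0]]
0.16 111 [218.68468468 249.37837838] 420 85 15 0.1782908193376218 [0.42  0.085 0.177]
0.08 179 [198.06703911 248.16201117] 429 155 21 0.0936720832854181 [0.429 0.155 0.094]
0.08 21 [227.66666667 253.57142857] 417 78 18 0.09502267531002517 [0.413 0.072 0.095]
side 96 [[0.416 0.071 0.156]
 [0.426 0.077 0.175]
 [0.438 0.099 0.182]]
```

View pics/c4.png

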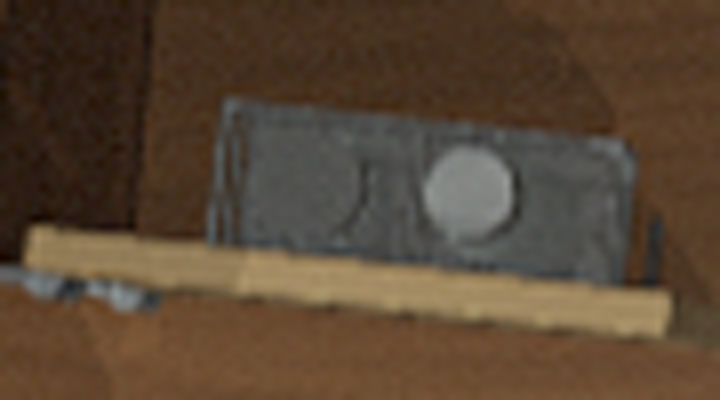

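Crop: cap at (470,192) in the rack's outer bay, jar at (300,185) in the inner bay. The cap measures (0.420, 0.085), z 0.178, radius 15, which agrees with the outer-bay prediction (0.421, 0.087). Door θ≈1.6.

Request:
servo_tool([
  {"tx":0.1,"ty":4.2,"tz":0,"yaw":-1.9,"claw":6},
  {"tx":0.1,"ty":4.2,"tz":0,"yaw":0,"claw":6},
  {"tx":0.1,"ty":4.2,"tz":0,"yaw":0,"claw":6},
  {"tx":0.1,"ty":4.2,"tz":0,"yaw":0,"claw":6},
  {"tx":0,"ty":4.2,"tz":0,"yaw":0,"claw":6},
  {"tx":0,"ty":4.2,"tz":0,"yaw":0,"claw":6},
  {"tx":0,"ty":4.2,"tz":0,"yaw":0,"claw":6},
  {"tx":0,"ty":0,"tz":-3.7,"yaw":0,"claw":6},
  {"tx":0,"ty":0,"tz":-3.7,"yaw":0,"claw":6},
  {"tx":0,"ty":0,"tz":-3.7,"yaw":0,"claw":6},
  {"tx":0,"ty":0,"tz":0,"yaw":0,"claw":6},
  {"tx":0,"ty":0,"tz":0,"yaw":0,"claw":6},
])

```text
time_s: 12.7
position: [0.4201, 0.0904, 0.2244]
tool_rot: [[-0.993, 0.118, 0.001], [0.118, 0.993, 0.0], [-0.001, 0.0, -1.0]]
ft_force: [0.9, 0.4, -0.5]
grip_width: 0.0599
gripper_force: 0.0
```

```bash
python3 - <<'E'
from h import *
o=env.observe(); im,d,m=shot("wrist"); P=cloud(d,m); Z=P[...,2]
print(np.round(o["position"],4), np.round(proj([.42,.085,.18],m)))
mk=(Z>.168)&(Z<.19)&(abs(P[...,0]-.42)<.025)&(abs(P[...,1]-.085)<.025)
q=P[mk]; print(len(q)); 
if len(q): (x,y),r=cv2.minEnclosingCircle(q[:,:2].astype(np.float32)*1000); print(x,y,r,np.median(q[:,2]))
save("w1",im)
E
```

```text
[0.4201 0.0904 0.2244] [268. 247.]
2000
425.9096374511719 87.39358520507812 15.030137062072754 0.17919415667588462
```

View pics/w1.png

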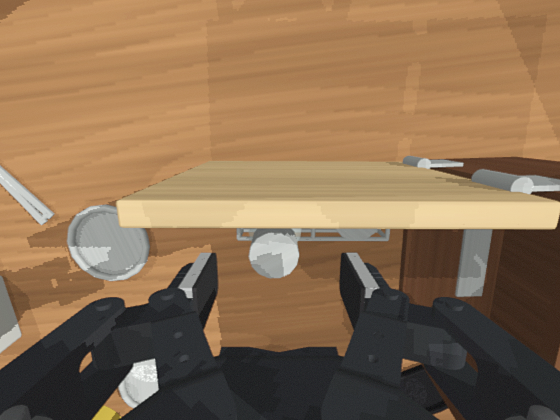

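The wrist view shows the cap at (272,255) between the open fingers and clear of the door edge at row 213. I'll correct by a few mm, descend and close.

Request:
servo_tool([
  {"tx":0.4,"ty":-0.35,"tz":0,"yaw":0,"claw":6},
  {"tx":0,"ty":0,"tz":-2,"yaw":0,"claw":6},
  {"tx":0,"ty":0,"tz":-2,"yaw":0,"claw":6},
  {"tx":0,"ty":0,"tz":-1.3,"yaw":0,"claw":6},
  {"tx":0,"ty":0,"tz":0,"yaw":0,"claw":6},
  {"tx":0,"ty":0,"tz":0,"yaw":0,"claw":4},
  {"tx":0,"ty":0,"tz":0,"yaw":0,"claw":3},
  {"tx":0,"ty":0,"tz":0,"yaw":0,"claw":2},
  {"tx":0,"ty":0,"tz":0,"yaw":0,"claw":2},
  {"tx":0,"ty":0,"tz":0,"yaw":0,"claw":2},
  {"tx":0,"ty":0,"tz":0,"yaw":0,"claw":2},
], newtons=40)

```text
time_s: 13.85
position: [0.4246, 0.0862, 0.1716]
tool_rot: [[-0.993, 0.119, 0.003], [0.119, 0.993, -0.0], [-0.003, 0.0, -1.0]]
ft_force: [-0.0, 0.5, 6.3]
grip_width: 0.029
gripper_force: 39.1
```

Request:
servo_tool([
  {"tx":0,"ty":0,"tz":0.5,"yaw":0,"claw":2},
  {"tx":0,"ty":0,"tz":1,"yaw":0,"claw":2},
  {"tx":0,"ty":0,"tz":1.5,"yaw":0,"claw":2},
  {"tx":0,"ty":0,"tz":1.5,"yaw":0,"claw":2},
  {"tx":0,"ty":0,"tz":1.5,"yaw":0,"claw":2},
  {"tx":0,"ty":0,"tz":1.5,"yaw":0,"claw":2},
  {"tx":0,"ty":0,"tz":1.5,"yaw":0,"claw":2},
  {"tx":0,"ty":0,"tz":1,"yaw":0,"claw":2},
  {"tx":0,"ty":0,"tz":0,"yaw":0,"claw":2},
  {"tx":0,"ty":0,"tz":0,"yaw":0,"claw":2},
])

```text
time_s: 14.85
position: [0.4236, 0.0862, 0.2701]
tool_rot: [[-0.993, 0.119, -0.001], [0.119, 0.993, 0.0], [0.0, -0.0, -1.0]]
ft_force: [0.0, 0.0, -1.9]
grip_width: 0.0286
gripper_force: 39.5
```

```bash
python3 - <<'E'
from h import *
im,d,m=shot("side"); P=cloud(d,m); Z=P[...,2]; np.savez("s4.npz",P=P,im=im)
q=P[(abs(P[...,0]-.42)<.045)&(abs(P[...,1]-.086)<.04)&(Z>.09)&(Z<.27)]
for z in np.arange(.1,.27,.015):
    s=q[abs(q[:,2]-z)<.0075]
    if len(s)>3: print(round(z,3),len(s),np.round(s.min(0),3),np.round(s.max(0),3),np.round(np.median(s,0),3))
# oval dish from top image at start: rim contour
D=np.load("top0.npz"); P=D["P"]; im=D["im"]; hsv=cv2.cvtColor(im,cv2.COLOR_RGB2HSV)
b=np.zeros(Z.shape,bool); b[148:205,272:316]=1
mk=(b&(hsv[...,1]<60)&(hsv[...,2]>90)).astype(np.uint8)
c=max(cv2.findContours(mk,0,1)[0],key=cv2.contourArea).reshape(-1,2)
m=env.camera_model("top"); f=210/np.tan(np.radians(m["fovy"])/2); T=np.array(m["T"])
r=np.c_[(c-[m["cx"],m["cy"]])/f,np.ones(len(c))]@T[:3,:3].T; w=T[:3,3]+r*((.013-T[2,3])/r[:,2:])
print(cv2.minAreaRect((w[:,:2]*1000).astype(np.float32)))
S=np.load("side0.npz"); P=S["P"];im=S["im"];hsv=cv2.cvtColor(im,cv2.COLOR_RGB2HSV)
q=P[(hsv[...,1]<90)&(P[...,2]>.009)&(P[...,2]<.018)&(abs(P[...,0]-.642)<.08)&(abs(P[...,1]+.115)<.07)]
print(len(q),cv2.minAreaRect((q[:,:2]*1000).astype(np.float32)))
E
```

```text
0.1 39 [0.379 0.05  0.093] [0.389 0.124 0.107] [0.384 0.083 0.1  ]
0.115 44 [0.379 0.047 0.108] [0.389 0.123 0.122] [0.384 0.088 0.115]
0.13 60 [0.379 0.049 0.123] [0.439 0.124 0.137] [0.387 0.073 0.132]
0.145 90 [0.379 0.046 0.138] [0.442 0.123 0.152] [0.414 0.071 0.145]
0.16 87 [0.38  0.051 0.153] [0.438 0.125 0.167] [0.413 0.071 0.16 ]
0.175 90 [0.379 0.046 0.168] [0.44  0.124 0.182] [0.401 0.07  0.176]
0.19 103 [0.379 0.051 0.183] [0.443 0.124 0.197] [0.411 0.071 0.191]
0.205 184 [0.379 0.048 0.198] [0.438 0.125 0.212] [0.396 0.074 0.209]
0.22 87 [0.39  0.065 0.213] [0.442 0.095 0.227] [0.417 0.071 0.22 ]
0.235 95 [0.403 0.066 0.228] [0.439 0.095 0.242] [0.417 0.075 0.235]
0.25 39 [0.409 0.064 0.243] [0.432 0.106 0.257] [0.418 0.077 0.249]
0.265 61 [0.409 0.059 0.258] [0.432 0.11  0.27 ] [0.413 0.067 0.264]
((643.3475952148438, -114.03713989257812), (80.04139709472656, 120.54393768310547), 88.73027038574219)
232 ((646.5208740234375, -115.2903060913086), (77.28443145751953, 121.3186264038086), 81.1700210571289)
```

Request:
servo_tool([
  {"tx":1.1,"ty":-1.0,"tz":0,"yaw":0,"claw":2},
  {"tx":2,"ty":-1.8,"tz":0,"yaw":0,"claw":2},
  {"tx":2,"ty":-1.8,"tz":0,"yaw":0,"claw":2},
  {"tx":2,"ty":-1.8,"tz":0,"yaw":0,"claw":2},
  {"tx":2,"ty":-1.8,"tz":0,"yaw":0,"claw":2},
  {"tx":2,"ty":-1.8,"tz":0,"yaw":0,"claw":2},
  {"tx":2,"ty":-1.8,"tz":0,"yaw":0,"claw":2},
  {"tx":2,"ty":-1.8,"tz":0,"yaw":0,"claw":2},
  {"tx":2,"ty":-1.8,"tz":0,"yaw":0,"claw":2},
  {"tx":2,"ty":-1.9,"tz":0,"yaw":0,"claw":2},
  {"tx":2,"ty":-1.8,"tz":0,"yaw":0,"claw":2},
  {"tx":1,"ty":-1.0,"tz":0,"yaw":0,"claw":2},
  {"tx":0,"ty":0,"tz":0,"yaw":0,"claw":2},
  {"tx":0,"ty":0,"tz":-2,"yaw":0,"claw":2},
  {"tx":0,"ty":0,"tz":-2.5,"yaw":0,"claw":2},
  {"tx":0,"ty":0,"tz":-2.5,"yaw":0,"claw":2},
  {"tx":0,"ty":0,"tz":-2,"yaw":0,"claw":2},
  {"tx":0,"ty":0,"tz":0,"yaw":0,"claw":2},
  {"tx":0,"ty":0,"tz":0,"yaw":0,"claw":2},
])

```text
time_s: 16.8
position: [0.6448, -0.1148, 0.1808]
tool_rot: [[-0.993, 0.119, 0.0], [0.119, 0.993, -0.0], [-0.0, -0.0, -1.0]]
ft_force: [0.3, 0.3, -1.1]
grip_width: 0.0286
gripper_force: 39.6
```

```bash
python3 - <<'E'
from h import *
im,d,m=shot("side"); P=cloud(d,m); Z=P[...,2]; hsv=cv2.cvtColor(im,cv2.COLOR_RGB2HSV)
p=env.observe()["position"]; print(p)
q=P[(hsv[...,1]<90)&(Z>.009)&(Z<.018)&(abs(P[...,0]-.642)<.08)&(abs(P[...,1]+.115)<.07)]
print("rim",len(q),cv2.minAreaRect((q[:,:2]*1000).astype(np.float32)))
for z in(.055,.07,.085,.1,.13):
    s=P[(abs(Z-z)<.006)&(abs(P[...,0]-.64)<.05)&(abs(P[...,1]+.115)<.05)]; print(z,len(s),np.round(s.min(0),3),np.round(s.max(0),3))
u,v=np.int32(proj([.645,-.115,.06],m)); save("c5",cv2.resize(im[v-75:v+65,u-80:u+80],(640,560)))
E
```

```text
[ 0.64513153 -0.11488507  0.18153578]
rim 209 ((645.3887329101562, -116.59764862060547), (81.50589752197266, 118.85993957519531), 68.37401580810547)
0.055 58 [ 0.622 -0.134  0.049] [ 0.659 -0.105  0.061]
0.07 58 [ 0.623 -0.135  0.064] [ 0.656 -0.102  0.076]
0.085 57 [ 0.624 -0.136  0.079] [ 0.66  -0.1    0.091]
0.1 56 [ 0.623 -0.135  0.094] [ 0.658 -0.105  0.106]
0.13 65 [ 0.623 -0.135  0.124] [ 0.66  -0.1    0.136]
```

View pics/c5.png

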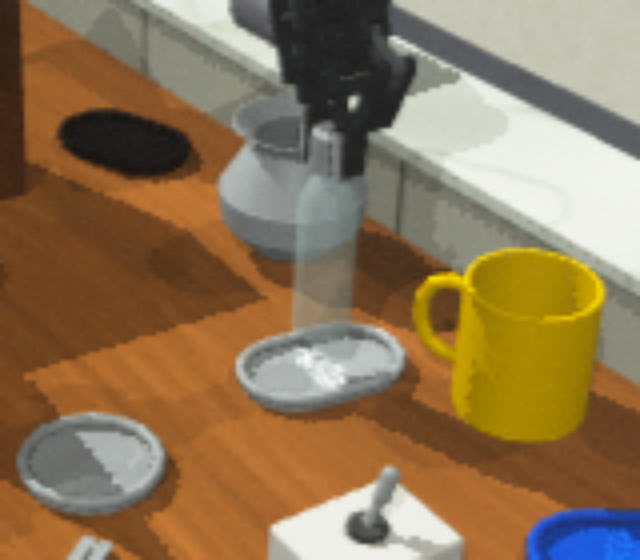

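The side crop shows the bottle hanging upright at (325,250) over the steel oval at (320,365). It measures within 3 mm of the dish centre.

Request:
servo_tool([
  {"tx":0,"ty":0,"tz":-1.5,"yaw":0,"claw":2},
  {"tx":0,"ty":0,"tz":-1,"yaw":0,"claw":2},
  {"tx":0,"ty":0,"tz":-0.5,"yaw":0,"claw":2},
  {"tx":0,"ty":0,"tz":-0.2,"yaw":0,"claw":2},
  {"tx":0,"ty":0,"tz":-0.1,"yaw":0,"claw":2},
  {"tx":0,"ty":0,"tz":0,"yaw":0,"claw":2},
  {"tx":0,"ty":0,"tz":0,"yaw":0,"claw":2},
  {"tx":0,"ty":0,"tz":0,"yaw":0,"claw":2},
])

```text
time_s: 17.65
position: [0.6449, -0.1148, 0.1476]
tool_rot: [[-0.993, 0.119, 0.001], [0.119, 0.993, -0.0], [-0.001, -0.0, -1.0]]
ft_force: [0.8, 0.6, -1.8]
grip_width: 0.0286
gripper_force: 39.7
```

Request:
servo_tool([
  {"tx":0,"ty":0,"tz":-0.1,"yaw":0,"claw":2},
  {"tx":0,"ty":0,"tz":0,"yaw":0,"claw":2},
  {"tx":0,"ty":0,"tz":0,"yaw":0,"claw":2},
])

```text
time_s: 17.95
position: [0.645, -0.1148, 0.1468]
tool_rot: [[-0.993, 0.119, 0.001], [0.119, 0.993, -0.0], [-0.001, -0.0, -1.0]]
ft_force: [-0.3, 0.4, 3.1]
grip_width: 0.0292
gripper_force: 40.0
```

Contact: the wrist force changed from −1.8 to +3.1 N. I'll open gently and then rise.

Request:
servo_tool([
  {"tx":0,"ty":0,"tz":0,"yaw":0,"claw":3.2},
  {"tx":0,"ty":0,"tz":0,"yaw":0,"claw":3.6},
  {"tx":0,"ty":0,"tz":0,"yaw":0,"claw":4.5},
  {"tx":0,"ty":0,"tz":0,"yaw":0,"claw":6},
  {"tx":0,"ty":0,"tz":0,"yaw":0,"claw":6},
  {"tx":0,"ty":0,"tz":0,"yaw":0,"claw":6},
  {"tx":0,"ty":0,"tz":1,"yaw":0,"claw":6},
  {"tx":0,"ty":0,"tz":2,"yaw":0,"claw":6},
  {"tx":0,"ty":0,"tz":3,"yaw":0,"claw":6},
  {"tx":0,"ty":0,"tz":4,"yaw":0,"claw":6},
  {"tx":0,"ty":0,"tz":2,"yaw":0,"claw":6},
  {"tx":0,"ty":0,"tz":0,"yaw":0,"claw":6},
  {"tx":0,"ty":0,"tz":0,"yaw":0,"claw":6},
])

```text
time_s: 19.25
position: [0.6447, -0.1147, 0.2663]
tool_rot: [[-0.993, 0.119, 0.0], [0.119, 0.993, -0.0], [-0.0, -0.0, -1.0]]
ft_force: [-0.2, -0.4, -1.2]
grip_width: 0.0601
gripper_force: 0.0
```

```bash
python3 - <<'E'
from h import *
im,d,m=shot("side"); P=cloud(d,m); Z=P[...,2]
for z in(.03,.06,.09,.12,.145):
    s=P[(abs(Z-z)<.006)&(abs(P[...,0]-.64)<.04)&(abs(P[...,1]+.115)<.04)]; print(z,len(s),np.round(s.min(0),3),np.round(s.max(0),3))
save("s6",im); print(env.observe()["position"])
E
```

```text
0.03 52 [ 0.624 -0.134  0.024] [ 0.655 -0.106  0.036]
0.06 55 [ 0.624 -0.134  0.054] [ 0.659 -0.105  0.066]
0.09 59 [ 0.624 -0.134  0.084] [ 0.66  -0.109  0.096]
0.12 54 [ 0.629 -0.13   0.114] [ 0.656 -0.103  0.126]
0.145 48 [ 0.629 -0.13   0.139] [ 0.655 -0.104  0.15 ]
[ 0.64447638 -0.11465748  0.26538529]
```

View pics/s6.png

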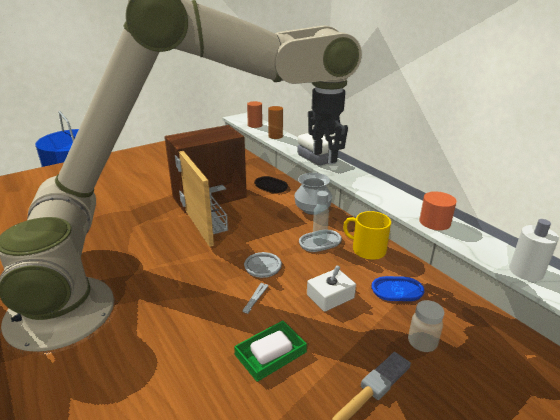

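The bottle stands upright in the oval dish at (321,215). The door is wide open at (195,200), the bat is off and the gripper is clear, so I'll hand in.

```bash
python3 -c "
from rig import env
print(env.close_job())"
```

```text
the job is handed in; nothing more can be done
None
```

The job is handed in, with no verdict returned: in the last images the switch is off, the door is wide open, and the bottle stands upright in the oval steel dish; I left the jar in its rack and saw no other item moved.

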